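Set a bulb in its planter and hold the turntable for filling

TASK

Pick up the amaryllis bulb, lower it gently into the empty round planter on the turntable so that it stands upright on the bottom, and let go of it. Then turn the turntable calmly until the round planter is straight at the front, on the robot's side, and finish with the gripper still holding the tray's rim, so that it keeps still while I fill in the soil. Everything on the tray stays standing in its place, and the bottle and the mouse stay where they are.

Things in the scene. Friction and masses are not known exactly. Their poses are not given: they have to be found in the camera images.
- bulb_neck (a point): Point on the axis of the amaryllis bulb's neck, 74 mm above its flat underside, z up the bulb. The straight round neck, 25 mm across, runs from 56 to 88 mm above the underside, with a soft green tip up to 95 mm; it is the easiest grip, from above and from any side.
- bulb_center (a point): Middle of the bulb, half-way up (44 mm above its underside), on its axis.
- bulb: The brown bulb (about 130 g), standing upright on the table beside the turntable, on the right or the left; origin at the centre of its flat underside (32 mm across), z up its axis. Round belly 60 mm across, widest 22 mm above the underside, narrowing to the neck.
- planter: The empty round white ceramic planter, the largest pot on the turntable, standing loose (420 g) on the tray; origin at the centre of its underside, z up. 92 mm high, 110 mm across at the rim, 86 mm at the foot, wall 5 mm, inner floor 6 mm above the underside and about 78 mm across. Its centre is 72 mm from the turntable's axis, along the tray's -x axis.
- planter_rim (a point): Centre of the round planter's mouth, 92 mm above its underside, z up.
- platter: The turntable's round ash tray, 300 mm across; turns freely either way without limit about its vertical axis on an easy bearing (friction about 0.02 N m). Origin on the axis at the tray's underside, 14 mm above the table; inner floor 16 mm above the origin. Its axes turn with it; at yaw 0 (its x along world +x) the round planter is straight at the front.
- lip_a (a point): Point on the top of the tray's upright lip, mid-thickness, at 0 degrees from the tray's +x axis, between square pot and coasters. The lip is 7 mm thick (radius 143 to 150 mm), rises 28 mm above the tray's floor, its top 58 mm above the table; it can be pinched from above anywhere that the pots leave room, as here.
- lip_b (a point): The same at 115 degrees, between the round planter and the square pot.
- lip_c (a point): The same at -115 degrees, between the round planter and the coasters.
- foot: The turntable's fixed round foot under the tray, 210 mm across, origin on the turning axis at table height; its axes are those of the world, and its -x side is the front, the robot's side.
- square_pot: Small empty square white ceramic pot, 62 x 62 x 58 mm high, standing loose on the tray (240 g) at (50, 75) mm in the tray's frame; origin at the centre of its underside. To be left in its place on the tray.
- coaster1: Lower of two round clear acrylic coasters lying stacked on the tray at (40, -70) mm in its frame, each 90 mm across and 6 mm thick (45 g); origin at the centre of its underside.
- coaster2: Upper coaster, origin at the centre of its underside.
- bottle: Stainless steel bottle with black cap, 71 mm across, 235 mm high, standing on the table at the far left of the turntable; origin at the centre of its underside. To be left alone.
- mouse: Grey computer mouse, 112 x 62 x 35 mm, lying on the table on the side of the turntable where the bulb is not; origin at the centre of its underside. To be left alone.
Not all that is in view belongs to the job. What is meant by the bulb is not blue, purple or red, and is the larger of those in its own colour.

How it is judged:
By the outcome, as a careful person would: the job done as asked, in the order asked, and still so for the second after the job is handed in, while the arm keeps its last pose, push and grip.
It also fails if it takes over 72 s, if anything falls off the work surface, if the arm or the gripper's body presses on something with over 40 N, if the wrist force passes 120 N, or if a joint passes its speed limit or range.

ROBOT

A 6-joint arm with a two-finger parallel gripper is mounted at the origin on the work surface. World frame = base frame: x ahead of the robot, y to its left, z up, the work surface at z = 0. Lengths are in mm, angles in degrees, forces in N, time in s.
With the tool pointing down it reaches from about 300 to 850 mm from the base axis. Payload 4.2 kg.
Tool frame: the origin (TCP) lies midway between the tips of the shut fingers; the grasp point (between the pads) lies 19 mm behind it (env.hold_point_z is the z of the grasp point in the tool frame, in mm); z points along the fingers, y is the direction in which the jaws open and shut (so a half turn about z gives the same grasp; the last joint's range is limited). The gripper opens to 91 mm and grips with 3 to 60 N. Pads are 32 mm wide; open, the fingers measure 118 mm over their backs; the gripper's body (76 mm by 178 mm) begins 60 mm behind the grasp point.
Start: joints at [68.755, 18.312, 89.639, -0, 72.044, -1.146], TCP at [197.601, 539.997, 213.976] pointing down, gripper open.
Joint ranges: [-177.97, 177.97], [-48.28, 115.42], [12.27, 149.76], [-77.06, 257.06], [2.81, 150.46], [-146.56, 146.56]. Speed limits (degrees/s): [147.25, 147.25, 180, 180, 180, 180].

INTERFACE

Orientations are given as [roll, pitch, yaw] about the fixed x, y, z axes, in that order (R = Rz(yaw) Ry(pitch) Rx(roll)).
In Python, from workcell import env, grab_frame, camera_params, spotter gives the robot as it stands. The module is installed in compiled form; this text tells all that it offers.
- The arm moves only by the shell command python3 -m jog 'ROWS' [FORCE]. ROWS is text: rows parted by semicolons, each of 7 numbers parted by spaces: the turn, a rotation vector about the world's x, y, z in units of 5 degrees (1.0 is 5 degrees), then the shift along the world's x, y, z in units of 25 mm (1.0 is 25 mm), then the opening, from 0 (shut) to 1 (fully open). A call has 1 to 5 rows; each row is the pose to reach, as a shift and turn from the pose commanded when the call began; what a row does not reach only later rows make up. A row lasts 1/8 s, in which the tool goes at most 62.5 mm and 10.7 degrees, less where a joint would pass 70% of its speed; a pose out of reach is approached as far as the arm can. A call with a gripper value outside its range is refused whole. The fingers move at their own pace and stop on an object; FORCE is the grip in N (left out, the last holds). Time passes only in rows, so rows that repeat a pose let the fingers close. It gives the time, the measured TCP pose, the force and the opening at its end, in the units of the state.
- env.state(): the state, without advancing time (a new reading comes with each control period).
- grab_frame(name): name is "scene" or "side" or "wrist"; returns the picture (384x512x3 uint8, red, green, blue); there is no depth.
- camera_params(name): a dict with "K" (3x3 intrinsics, pixels), "dist" ([k1, k2, p1, p2, k3] as OpenCV has them; the pictures are not rectified), "rvec" (rotation vector, rad) and "tvec" (3), from world to camera coordinates, as OpenCV has them. Camera axes: x right, y down, z forward; pixel columns grow to the right and rows downward; lengths in mm; the calibration is good to about 2 mm. A picture is of the moment at which its call begins: read the wrist's pose just before it. camera_params takes no time and is no camera call; for the wrist camera it gives the pose at the moment of the call.
- env.job_done(): hands the job in, once; it reports no verdict.
Trained networks look in the newest picture that a camera, given by its name, has taken for a name from the list of things; names that differ only in an ending like _2 or _b are one class to them, and where a whole thing is asked for, a point or a joint stands for the part that bears it (a point fixed in the world has none). Each returns a list of dicts, best first, with "conf" (0 to 1); they miss things now and then, are a little off and sometimes report something else, mostly with a low value. They report only what shows in the picture. A call takes as long as a camera call. They do not tell look-alikes from the thing itself.
- spotter.look_for(query, camera): "box" ([left, top, width, height] in pixels, round what is visible of it).
- spotter.trace(query, camera): "region" (384x512 bool, what is visible of it) and "box" ([left, top, width, height] in pixels, round what is visible of it).
The state is a dict: "time_s": time; "qpos": joint angles; "qvel": joint speeds; "effort": joint torques, N m; "ee_pos": TCP position; "ee_rot": TCP orientation; "force": force on the tool from outside, world axes, zero at the start; "torque": the same for the moment, N m; "gripper_width": finger opening in mm.
Only numpy, scipy, OpenCV 4.12 (cv2) and the standard library are available. Lean on these libraries where they do the work, as an engineer would, in place of code of your own. Each camera call takes 0.05 s, during which the arm holds its last target. There are 200 camera calls.

## Working session

There is one attempt and no reset: what is moved stays moved. The work goes in short steps, Python scripts to look and compute and a shell command to move; the robot and the scene stay as the last step left them, time stands still between calls to the robot, and variables do not carry over. Pictures are saved under pics/ and viewed, about 8 in all and at most 12, crops included, and the job is handed in when it is done.

```bash
mkdir -p pics; cat > h.py <<'E'
import numpy as np,cv2
from workcell import env,grab_frame,camera_params,spotter
def ray(cam,uv):
    p=camera_params(cam);R=cv2.Rodrigues(np.array(p["rvec"],float))[0];t=np.array(p["tvec"],float).ravel()
    n=cv2.undistortPoints(np.array([[uv]],float),np.array(p["K"],float),np.array(p["dist"],float))[0,0]
    d=R.T@np.array([n[0],n[1],1]);return -R.T@t,d
def atz(cam,uv,z):
    c,d=ray(cam,uv);return (c+d*(z-c[2])/d[2]).round(1)
def proj(cam,P):
    p=camera_params(cam);return cv2.projectPoints(np.array(P,float).reshape(-1,3),np.array(p["rvec"],float),np.array(p["tvec"],float),np.array(p["K"],float),np.array(p["dist"],float))[0][:,0]
def save(cam,name,s=1.5):
    f=grab_frame(cam);cv2.imwrite(f"pics/{name}.png",cv2.resize(f[...,::-1],None,fx=s,fy=s,interpolation=cv2.INTER_CUBIC));return f
E
python3 - <<'E'
from h import *
a=save("scene","a",1.0);b=save("side","b",1.0)
cv2.imwrite("pics/ab.png",np.vstack([a,b])[...,::-1])
for c in("scene","side"):
    print(c,(-cv2.Rodrigues(np.array(camera_params(c)["rvec"]))[0].T@np.array(camera_params(c)["tvec"]).ravel()).round())
    for q in("bulb","planter","platter","square_pot","coaster1","mouse","bottle"):
        print(q,[(np.round(r["box"]).tolist(),round(r["conf"],2)) for r in spotter.look_for(q,c)][:5])
print(env.state())
E
```

```text
scene [1038. -327.  823.]
bulb [([309.0, 127.0, 19.0, 28.0], 0.86), ([313.0, 158.0, 22.0, 28.0], 0.84), ([244.0, 125.0, 24.0, 26.0], 0.78), ([340.0, 145.0, 18.0, 23.0], 0.59)]
planter [([200.0, 213.0, 47.0, 52.0], 0.78)]
platter [([181.0, 179.0, 127.0, 109.0], 0.96), ([134.0, 230.0, 27.0, 41.0], 0.68), ([310.0, 128.0, 18.0, 26.0], 0.6)]
square_pot [([220.0, 182.0, 31.0, 35.0], 0.94)]
coaster1 [([258.0, 223.0, 36.0, 26.0], 0.94), ([184.0, 177.0, 123.0, 109.0], 0.42)]
mouse [([132.0, 231.0, 27.0, 38.0], 0.9), ([183.0, 179.0, 121.0, 110.0], 0.74), ([308.0, 128.0, 19.0, 28.0], 0.71)]
bottle [([349.0, 136.0, 45.0, 78.0], 0.83), ([221.0, 181.0, 29.0, 35.0], 0.37), ([186.0, 182.0, 117.0, 107.0], 0.27)]
side [413. 888. 774.]
bulb [([333.0, 307.0, 26.0, 27.0], 0.96), ([219.0, 270.0, 28.0, 47.0], 0.92), ([333.0, 248.0, 32.0, 38.0], 0.83), ([214.0, 329.0, 25.0, 33.0], 0.8), ([268.0, 304.0, 32.0, 46.0], 0.68)]
planter [([201.0, 142.0, 45.0, 53.0], 0.94), ([250.0, 178.0, 35.0, 41.0], 0.19)]
platter [([169.0, 159.0, 129.0, 92.0], 0.83)]
square_pot [([251.0, 178.0, 34.0, 43.0], 0.6)]
coaster1 [([18
[... 179 characters left out ...]
5.0], 0.82), ([168.0, 159.0, 130.0, 89.0], 0.17)]
{'time_s': 0.8, 'qpos': array([ 6.87551266e+01,  1.83101860e+01,  8.96389464e+01, -2.70029145e-04,
        7.20437662e+01, -1.14738703e+00]), 'qvel': array([-0.0533403 ,  0.03565777,  0.11700877, -0.1156371 , -0.04877643,
        0.0825625 ]), 'effort': array([ 1.23530514e-03, -4.12301481e+01, -2.32219899e+01,  7.31967087e-02,
        3.74513981e-02,  3.09117638e-05]), 'ee_pos': array([197.60101914, 539.99751556, 213.99348786]), 'ee_rot': array([1.79992905e+02, 3.99036663e-04, 1.59902597e+02]), 'force': array([-0.47026046,  0.86919642,  0.64089424]), 'torque': array([ 0.03574184, -0.00397255, -0.00419894]), 'gripper_width': 91.22892960806611}
```

View pics/ab.png

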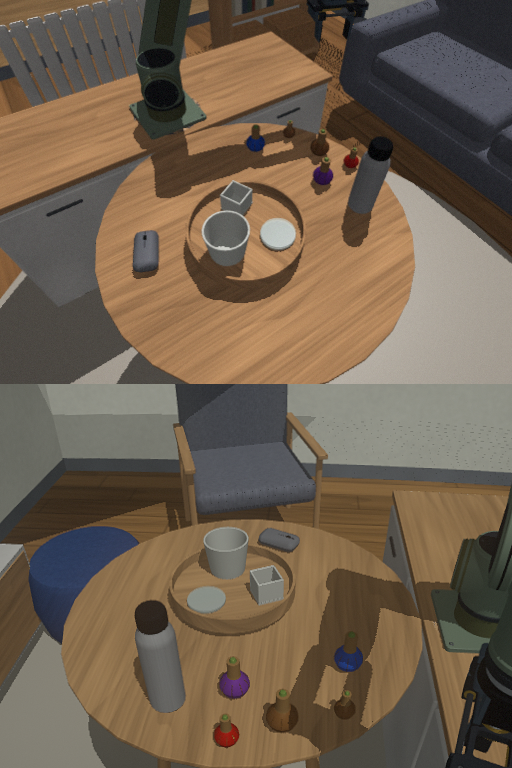

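The side view shows the larger brown bulb at about (281,326) and in the scene view at (320,142). The small brown decoy is at side (345,322). The planter is on the far side of the tray. Next I fit the positions from both views.

```bash
cat >> h.py <<'E'
from scipy.optimize import least_squares
def rings(prof):
    a=np.linspace(0,2*np.pi,60,endpoint=False)
    return np.vstack([np.c_[r*np.cos(a),r*np.sin(a),0*a+z] for z,r in prof])
BULB=rings([(0,16),(10,26),(22,30),(34,26),(45,19),(56,12.5),(88,12.5),(95,5)])
PLANT=rings([(30,43),(122,55)]); PLAT=rings([(14,150),(58,150)])
def best(q,cam,near=None):
    L=spotter.trace(q,cam)
    if near is not None:
        L=[r for r in L if np.hypot(r["box"][0]+r["box"][2]/2-near[0],r["box"][1]+r["box"][3]/2-near[1])<18]
    return L[0] if L else None
def edges(reg):
    v,u=np.nonzero(reg);return np.array([u.min()-.0,u.max()+0.,v.min(),v.max()])
def fit(M,obs,x0,use=(0,1,2,3)):
    def f(x):
        o=[]
        for cam,e in obs:
            p=proj(cam,M+[x[0],x[1],0]);b=np.array([p[:,0].min(),p[:,0].max(),p[:,1].min(),p[:,1].max()])
            o+=list((b-e)[list(use)])
        return o
    s=least_squares(f,x0);return s.x.round(1),np.round(s.fun,1)
E
python3 - <<'E'
from h import *
grab_frame("scene");grab_frame("side")
near={"bulb":{"scene":(320,142),"side":(282,326)},"planter":{"scene":(225,238),"side":(225,168)},"platter":{"scene":(245,233),"side":(233,205)}}
for q,M,use in(("bulb",BULB,(0,1,2,3)),("planter",PLANT,(0,1,2)),("platter",PLAT,(0,1,3))):
    obs=[]
    for c in("scene","side"):
        r=best(q,c,near[q][c])
        if r is None: print(q,c,"none");continue
        e=edges(r["region"]);print(q,c,e,round(r["conf"],2));obs.append((c,e))
    for s in ([obs] + [[o] for o in obs]):
        if s: print(q,fit(M,s,atz(s[0][0],near[q][s[0][0]],40)[:2],use))
for q,z in(("square_pot",59),("coaster2",36),("bulb",40),("mouse",18)):
    for c in("scene","side"):
        for r in spotter.trace(q,c)[:5]:
            v,u=np.nonzero(r["region"]); print(q,c,round(r["conf"],2),atz(c,(u.mean(),v.mean()),z))
E
```

```text
bulb scene [310. 328. 129. 155.] 0.62
bulb side [267. 298. 305. 349.] 0.81
bulb (array([440.2, 321.8]), array([-0.3,  0.8, -1.9, -0.4, -1.2,  0.6, -0.7, -0.2]))
bulb (array([443.6, 317.9]), array([-0.6,  0.6, -0.8,  0.7]))
bulb (array([439.7, 322.7]), array([-0.9,  0.9, -0.3,  0.2]))
planter scene [202. 248. 211. 265.] 0.69
planter side [203. 248. 143. 195.] 0.72
planter (array([ 609.3, -115.7]), array([-1.3,  1.3, -1.6, -0.8, -0.2, -1.5]))
planter (array([ 612.9, -117.8]), array([-1.4,  1.4, -0.2]))
planter (array([ 607., -109.]), array([-0.4,  0.4, -0.1]))
platter scene [186. 305. 180. 287.] 0.65
platter side [168. 295. 160. 248.] 0.9
platter (array([585.8, -46.5]), array([-1. ,  0.4,  0.8,  0.5, -0.1,  1.5]))
platter (array([584.2, -44.7]), array([-0.6,  0.6, -0.1]))
platter (array([586.8, -50.7]), array([ 0.5, -0.5,  0.1]))
square_pot scene 0.59 [500.9 -22.8  59. ]
square_pot side 0.57 [500.4 -18.4  59. ]
coaster2 scene 0.63 [637.7  15.7  36. ]
coaster2 scene 0.62 [679.2  -7.   36. ]
coaster2 side 0.74 [639.1  14.1  36. ]
coaster2 side 0.39 [624.7  56.1  36. ]
bulb scene 0.75 [319.7 157.2  40. ]
bulb scene 0.66 [341.5 273.2  40. ]
bulb scene 0.62 [446.  315.1  40. ]
bulb scene 0.61 [548.  353.4  40. ]
bulb scene 0.6 [544.3 243.4  40. ]
bulb side 0.83 [326.9 302.2  40. ]
bulb side 0.81 [439.8 326.5  40. ]
bulb side 0.81 [535.1 376.8  40. ]
bulb side 0.64 [538.5 256.3  40. ]
bulb side 0.63 [316.6 167.2  40. ]
mouse scene 0.9 [ 494.7 -282.    18. ]
mouse side 0.78 [ 489.  -276.8   18. ]
```

Everything agrees: the axis is at (586,-47), the planter 72 mm from it, and the tray yaw about +109°. The pot and coasters lie where that yaw predicts. I'll turn clockwise by about 109°, holding the rim near tray angle -97°. First I move over the bulb.

```bash
python3 -m jog '0 0 0 1 -0.9 0 1; 0 0 0 2.6 -2.4 -0.3 1; 0 0 0 4.2 -3.8 -0.7 1; 0 0 0 5.8 -5.2 -1.2 1; 0 0 0 7.4 -6.6 -1.6 1' && python3 -m jog '0 0 0 1.2 -1.1 -0.2 0.9; 0 0 0 1.9 -1.7 -0.3 0.9; 0 0 0 2.3 -2.14 -0.4 0.8; 0 0 0 2.3 -2.14 -0.4 0.8'
python3 - <<'E'
from h import *
print(env.state()["ee_pos"])
save("wrist","w1",1.2)
p=camera_params("wrist");R=cv2.Rodrigues(np.array(p["rvec"],float))[0];print((-R.T@np.array(p["tvec"]).ravel()).round(),R.round(2).tolist())
for r in spotter.trace("bulb","wrist"):
    e=edges(r["region"]);x,f=fit(BULB,[("wrist",e)],[440,322]);print(round(r["conf"],2),e,x,f)
grab_frame("scene");grab_frame("side")
B=rings([(0,35.5),(200,35.5),(235,18)])
obs=[(c,edges(best("bottle",c,n)["region"])) for c,n in(("scene",(371,175)),("side",(159,273)))]
print("bottle",fit(B,obs,[690,240]))
E
```

```text
time_s: 2.22
ee_pos: [383.7, 373.8, 173.7]
ee_rot: [180.0, 0.0, 159.9]
force: [0.1, 0.9, -0.4]
gripper_width: 91.3
time_s: 2.72
ee_pos: [440.2, 321.1, 163.8]
ee_rot: [-180.0, -0.0, 159.8]
force: [0.1, -0.4, 0.1]
gripper_width: 72.9
[440.2247503  321.10069035 163.78420997]
[377. 344. 335.] [[0.34, 0.94, -0.0], [0.91, -0.33, 0.24], [0.22, -0.08, -0.97]]
0.98 [200. 256. 278. 308.] [525.7 254.4] [ -1.5   1.3 -25.9  23.4]
0.91 [158. 202.  56. 100.] [329.5 288.8] [-12.5  15.3 -12.1  13.3]
0.79 [  0.  85.  86. 150.] [318.7 163.7] [-4.7  5.3 -0.2  0.5]
bottle (array([666.5, 281.3]), array([-2.1, -0.3, -0.4,  0.4, -2.4,  1.5,  0.4,  0.5]))
```

View pics/w1.png

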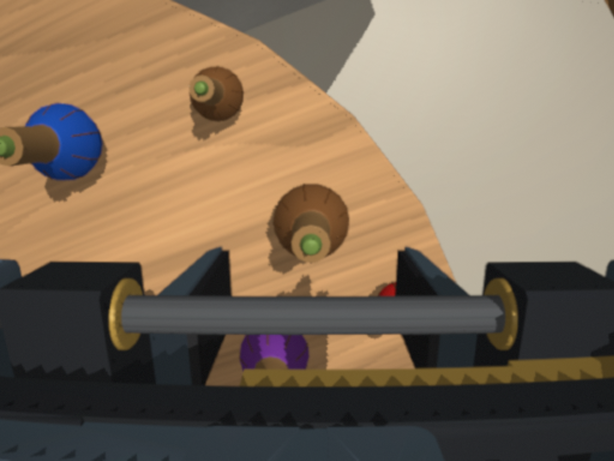

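The wrist view shows the target bulb centred between the fingers, with its green tip at about (259,203) in camera pixels and the belly at columns 228–291. The purple bulb lies below it and the decoy is at the upper left.

```bash
python3 - <<'E'
from h import *
print(atz("wrist",(259,203.5),94))
print(fit(BULB,[("wrist",np.array([228,290.5,152.5,217]))],[440,322]))
E
```

```text
[440.9 319.8  94. ]
(array([441.5, 319.4]), array([-0.6,  0.6, -1.1,  1. ]))
```

```bash
python3 -m jog '0 0 0 0.03 -0.03 -1 0.8; 0 0 0 0.03 -0.03 -2 0.8; 0 0 0 0.03 -0.03 -3 0.8; 0 0 0 0.03 -0.03 -3.8 0.8; 0 0 0 0.03 -0.03 -4.25 0.8' 12 && python3 -m jog '0 0 0 0 0 0 0.5; 0 0 0 0 0 0 0.3; 0 0 0 0 0 0 0.1; 0 0 0 0 0 0 0.1; 0 0 0 0 0 0 0.1' 12 && python3 -m jog '0 0 0 0 0 0 0.1; 0 0 0 0 0 0.2 0.1; 0 0 0 0 0 0.6 0.1; 0 0 0 0 0 1 0.1;0 0 0 0 0 1 0.1' 15
```

```text
time_s: 3.65
ee_pos: [440.2, 320.9, 56.8]
ee_rot: [-180.0, -0.0, 159.9]
force: [-0.4, 0.6, 0.4]
gripper_width: 72.9
time_s: 4.28
ee_pos: [440.9, 320.8, 58.0]
ee_rot: [180.0, 0.0, 159.9]
force: [-0.3, -0.6, 0.4]
gripper_width: 26.2
time_s: 4.9
ee_pos: [441.5, 321.2, 84.0]
ee_rot: [179.9, 0.1, 159.9]
force: [0.3, 0.1, -1.8]
gripper_width: 24.0
```

```bash
python3 -m jog '0 0 0 0 0 1 0.1; 0 0 0 0 0 2.5 0.1; 0 0 0 0.3 -0.6 4 0.1; 0 0 0 0.7 -1.8 5 0.1; 0 0 0 1.3 -3.3 5.4 0.1' && python3 -m jog '0 0 0 0.6 -1.6 0 0.1; 0 0 0 1.2 -3.2 0 0.1; 0 0 0 1.8 -4.8 0 0.1; 0 0 0 2.4 -6.4 0 0.1; 0 0 0 3 -8 0 0.1' && python3 -m jog '0 0 0 0.6 -1.5 0 0.1; 0 0 0 1.2 -3 0 0.1; 0 0 0 1.6 -4.1 0 0.1; 0 0 0 1.8 -4.7 0 0.1; 0 0 0 1.8 -4.7 0 0.1'
python3 - <<'E'
from h import *
print(env.state()["ee_pos"])
save("wrist","w2",1.2)
a=save("scene","a2",1);b=save("side","b2",1)
cv2.imwrite("pics/ab2.png",cv2.resize(np.hstack([a[110:300,130:330],b[100:290,130:330]])[...,::-1],None,fx=2,fy=2))
E
```

```text
time_s: 5.52
ee_pos: [474.0, 238.1, 219.5]
ee_rot: [179.9, 0.1, 160.0]
force: [0.8, -0.3, -0.7]
gripper_width: 23.6
time_s: 6.15
ee_pos: [548.5, 36.9, 217.5]
ee_rot: [180.0, -0.0, 159.9]
force: [0.5, 0.5, -1.8]
gripper_width: 23.8
time_s: 6.78
ee_pos: [593.2, -79.6, 217.4]
ee_rot: [180.0, -0.1, 159.8]
force: [0.7, 0.2, -2.2]
gripper_width: 24.0
[593.22707938 -79.59450975 217.35905781]
```

View pics/w2.png

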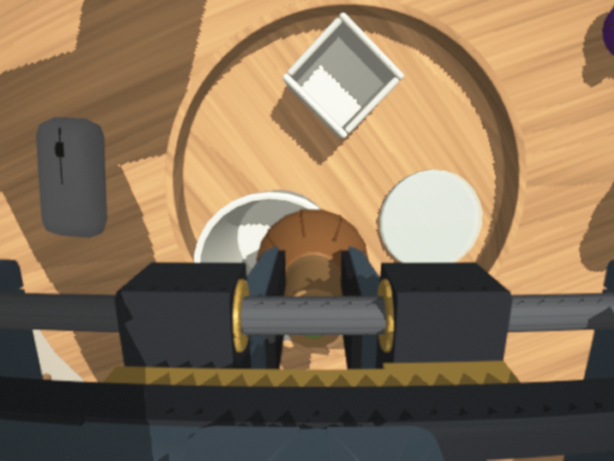

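View pics/ab2.png

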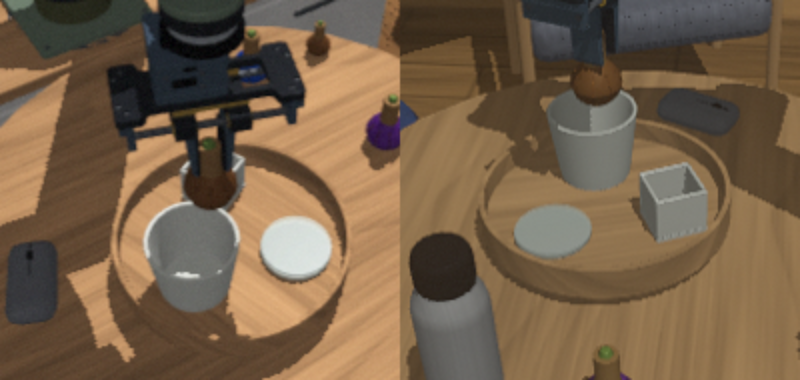

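The bulb hangs upright, a bit short of the planter. In the wrist view the planter rim is at left (163,218) and top (227,159) in camera pixels, and the tray's outer lip runs at columns 139–437. I fit these next.

```bash
cat >> h.py <<'E'
def circfit(cam,pts,z,r,x0):
    W=np.array([atz(cam,p,z)[:2] for p in pts])
    s=least_squares(lambda x:np.hypot(*(W-x).T)-r,x0);return s.x.round(1),s.fun.round(1)
E
python3 - <<'E'
from h import *
k=1/1.2
T=np.array([(167,180),(190,92),(250,30),(335,4),(430,30),(495,90),(525,190)])*k
print("tray",circfit("wrist",T,58,150,[586,-47]))
P=np.array([(195,262),(205,230),(228,204),(270,191),(305,196)])*k
print("planter",circfit("wrist",P,122,55,[609,-115]))
S=np.array([(343,14),(402,76),(345,137),(285,77)])*k
print("sq",np.mean([atz("wrist",p,88) for p in S],axis=0))
print("coaster",[atz("wrist",np.array(p)*k,42) for p in((380,215),(482,219),(432,169))])
E
```

```text
tray (array([593.5, -50.8]), array([-2.9,  0.5,  2. ,  1.5, -2.4, -1.9,  1.2]))
planter (array([ 609.8, -112.7]), array([ 0.5, -0.4,  0. , -0.3,  0.4]))
sq [503.125 -22.825  88.   ]
coaster [array([618.1, -25.9,  42. ]), array([652.4,  58.3,  42. ]), array([595.2,  28.3,  42. ])]
```

```bash
python3 -m jog '0 0 0 0.3 -0.7 0 0.1; 0 0 0 0.65 -1.4 0 0.1; 0 0 0 0.65 -1.4 0 0.1; 0 0 0 0.65 -1.4 -0.6 0.1; 0 0 0 0.65 -1.4 -1.2 0.1' && python3 -m jog '0 0 0 0 0 -0.7 0.1; 0 0 0 0 0 -1.4 0.1; 0 0 0 0 0 -2.1 0.1; 0 0 0 0 0 -2.8 0.1; 0 0 0 0 0 -3.3 0.1' && python3 -m jog '0 0 0 0 0 -0.04 0.1; 0 0 0 0 0 -0.1 0.1; 0 0 0 0 0 -0.15 0.1; 0 0 0 0 0 -0.2 0.1; 0 0 0 0 0 -0.2 0.1'
python3 - <<'E'
from h import *
a=save("scene","a3",1);b=save("side","b3",1);print(env.state()["force"])
cv2.imwrite("pics/ab3.png",cv2.resize(np.hstack([a[110:300,130:330],b[100:290,130:330]])[...,::-1],None,fx=2,fy=2))
E
```

```text
time_s: 7.55
ee_pos: [609.0, -113.9, 186.3]
ee_rot: [180.0, -0.1, 159.9]
force: [-0.2, 0.2, -1.5]
gripper_width: 24.1
time_s: 8.18
ee_pos: [608.6, -113.7, 103.3]
ee_rot: [-180.0, -0.1, 159.9]
force: [-0.7, -0.5, -1.2]
gripper_width: 24.0
time_s: 8.8
ee_pos: [609.6, -114.3, 100.3]
ee_rot: [180.0, 0.0, 159.9]
force: [-0.2, 0.8, -1.1]
gripper_width: 24.0
[-1.02998866 -0.43225488 -0.77719319]
```

View pics/ab3.png

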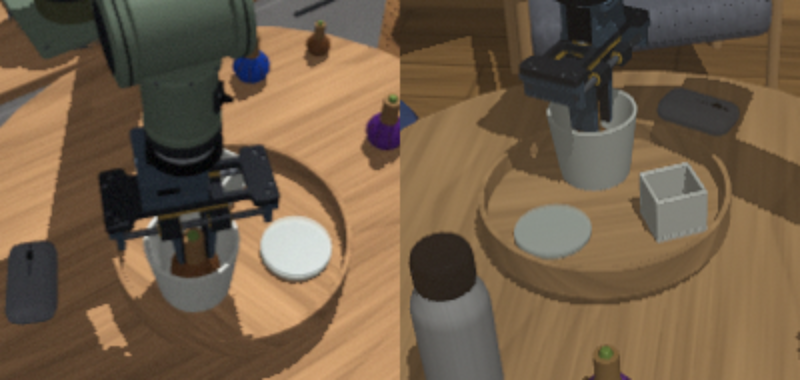

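The bulb is inside the planter and centred, and nothing has been disturbed. I lower it the last few millimetres while watching the force.

```bash
python3 -m jog '0 0 0 0 0 -0.04 0.1; 0 0 0 0 0 -0.08 0.1; 0 0 0 0 0 -0.12 0.1; 0 0 0 0 0 -0.16 0.1; 0 0 0 0 0 -0.16 0.1'; python3 -m jog '0 0 0 0 0 -0.02 0.1; 0 0 0 0 0 -0.04 0.1; 0 0 0 0 0 -0.04 0.1'
```

```text
time_s: 9.52
ee_pos: [609.5, -114.2, 96.1]
ee_rot: [180.0, -0.0, 159.9]
force: [-0.0, 0.0, -1.7]
gripper_width: 23.7
time_s: 9.9
ee_pos: [609.6, -114.3, 95.2]
ee_rot: [180.0, -0.0, 159.9]
force: [-0.7, 0.2, -1.4]
gripper_width: 23.7
```

```bash
python3 -m jog '0 0 0 0 0 -0.02 0.1; 0 0 0 0 0 -0.04 0.1; 0 0 0 0 0 -0.04 0.1'
```

```text
time_s: 10.28
ee_pos: [609.6, -114.2, 94.2]
ee_rot: [180.0, -0.0, 159.9]
force: [0.3, -0.6, -1.3]
gripper_width: 24.2
```

```bash
python3 -m jog '0 0 0 0 0 -0.02 0.1; 0 0 0 0 0 -0.04 0.1; 0 0 0 0 0 -0.04 0.1'
```

```text
time_s: 10.65
ee_pos: [610.0, -114.3, 93.9]
ee_rot: [180.0, 0.1, 159.9]
force: [-0.9, -0.2, 3.7]
gripper_width: 23.8
```

```bash
python3 -m jog '0 0 0 0 0 -0.02 0.1; 0 0 0 0 0 -0.04 0.1; 0 0 0 0 0 -0.04 0.1'
```

```text
time_s: 11.02
ee_pos: [610.5, -114.3, 93.7]
ee_rot: [180.0, 0.2, 159.9]
force: [0.2, 1.1, 7.6]
gripper_width: 24.1
```

Contact is at z≈94, as predicted. I ease off 1 mm, open partway and rise.

```bash
python3 -m jog '0 0 0 0 0 0.04 0.1; 0 0 0 0 0 0.04 0.35; 0 0 0 0 0 0.04 0.45; 0 0 0 0 0 0.04 0.5; 0 0 0 0 0 0.04 0.5' && python3 -m jog '0 0 0 0 0 0.4 0.5; 0 0 0 0 0 1.2 0.5; 0 0 0 0 0 2.4 0.5; 0 0 0 0 0 3.6 0.5; 0 0 0 0 0 4.2 0.5'
```

```text
time_s: 11.65
ee_pos: [609.5, -114.2, 93.0]
ee_rot: [180.0, -0.0, 159.9]
force: [-0.3, 0.1, -0.4]
gripper_width: 45.8
time_s: 12.28
ee_pos: [610.4, -114.4, 200.7]
ee_rot: [180.0, 0.2, 159.9]
force: [0.2, 0.4, 0.1]
gripper_width: 45.5
```

```bash
python3 -m jog '0 0 -1.5 0.5 0.4 0 0.5; 0 0 -3.4 1.4 1.1 0 0.5; 0 0 -5.3 2.4 1.9 0 0.5; 0 0 -7.2 3.3 2.6 0 0.5; 0 0 -9.1 4.1 3.3 0 0.5' && python3 -m jog '0 0 -1.6 0.5 0.35 0 0.5; 0 0 -2.5 0.7 0.54 0 0.5; 0 0 -2.5 0.7 0.54 0 0.5'
python3 - <<'E'
from h import *
print(env.state()["ee_pos"],env.state()["ee_rot"])
save("wrist","w4",1.2)
E
```

```text
time_s: 12.9
ee_pos: [712.6, -31.1, 197.7]
ee_rot: [-180.0, -0.0, 114.1]
force: [-0.7, 0.0, 0.5]
gripper_width: 45.8
time_s: 13.28
ee_pos: [729.6, -17.9, 197.5]
ee_rot: [-179.9, -0.0, 102.0]
force: [0.4, 0.1, -0.7]
gripper_width: 45.8
[729.56823599 -17.86315696 197.50041946] [-1.79936633e+02 -1.69235730e-02  1.01991275e+02]
```

View pics/w4.png

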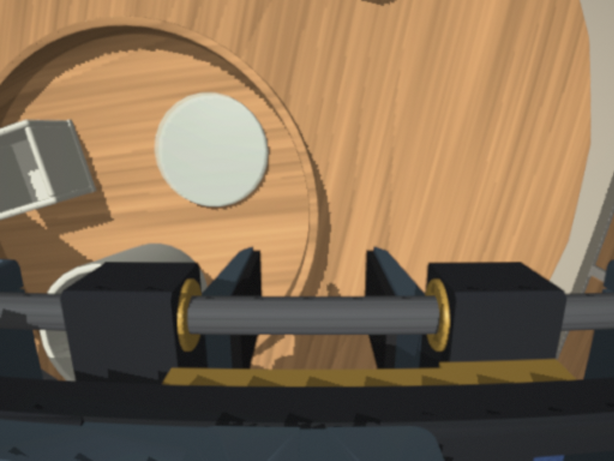

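The wrist view shows the lip passing between the open fingers (outer edge about (274,183) in camera pixels) and the coaster at (177,125). I fit the tray circle from edge pixels and overlay it as a check.

```bash
python3 - <<'E'
from h import *
k=1/1.2
T=np.array([(329,220),(325,180),(313,140),(290,100),(250,58),(200,30),(140,18)])*k
c,f=circfit("wrist",T,58,150,[587,-48]);print(c,f)
co=np.array([(156,150),(211,93),(268,150),(213,207)])*k
W=np.array([atz("wrist",p,42)[:2] for p in co]);print("coaster",W.mean(0),W)
im=cv2.resize(cv2.imread("pics/w4.png"),None,fx=2,fy=2)
a=np.radians(np.arange(0,100,4))
for cc,col in((c,(0,255,0)),((587,-48),(255,0,0))):
  for r in(143,150):
    for p in proj("wrist",np.c_[cc[0]+r*np.cos(a),cc[1]+r*np.sin(a),0*a+58]): cv2.circle(im,tuple(int(v) for v in p*2.4),1,col,-1)
cv2.imwrite("pics/w4o.png",im[0:560,150:780])
E
```

```text
[595.2 -48.8] [-0.1 -0.3  0.1  0.   0.4  0.1 -0.4]
coaster [640.2    13.875] [[595.9   5.5]
 [632.5  57.4]
 [684.   23.5]
 [648.4 -30.9]]
```

View pics/w4o.png

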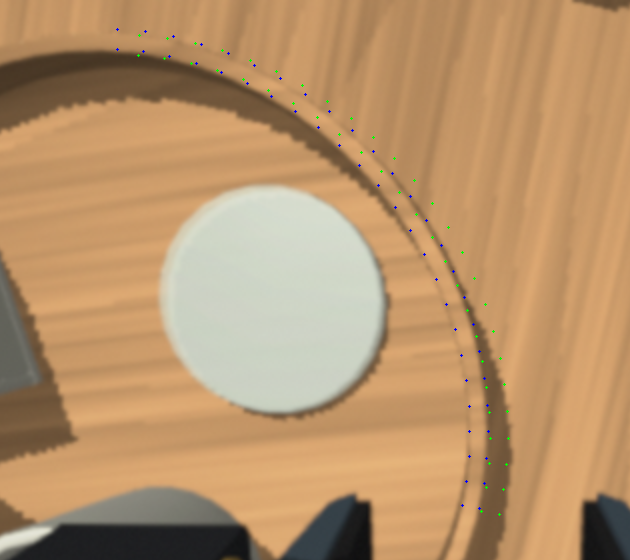

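The blue circle, centre (587,-48), sits on the lip; the green fit had caught the shadow. The fingers straddle the lip, so I descend and pinch it.

```bash
python3 -m jog '0 0 0 0.02 -0.02 -1.2 0.5; 0 0 0 0.02 -0.02 -2.6 0.5; 0 0 0 0.02 -0.02 -4 0.5; 0 0 0 0.02 -0.02 -5.3 0.5; 0 0 0 0.02 -0.02 -5.8 0.5' && python3 -m jog '0 0 0 0 0 -0.2 0.5; 0 0 0 0 0 -0.42 0.5; 0 0 0 0 0 -0.42 0.3' && python3 -m jog '0 0 0 0 0 0 0.2; 0 0 0 0 0 0 0.1; 0 0 0 0 0 0 0; 0 0 0 0 0 0 0; 0 0 0 0 0 0 0' 20
```

```text
time_s: 13.95
ee_pos: [728.4, -19.1, 51.0]
ee_rot: [-179.8, -0.1, 101.9]
force: [1.0, 0.8, -0.2]
gripper_width: 45.6
time_s: 14.32
ee_pos: [730.4, -18.8, 43.4]
ee_rot: [179.9, 0.0, 101.9]
force: [0.7, 0.7, 0.8]
gripper_width: 38.1
time_s: 14.95
ee_pos: [730.0, -18.6, 43.0]
ee_rot: [180.0, -0.0, 101.9]
force: [-1.1, 0.5, 2.3]
gripper_width: 7.5
```

The lip is held at 7.5 mm. I work out the arc about (587,-49).

```bash
cat > arc.py <<'E'
import numpy as np,sys
C=np.array([587,-49.]);r=146.5
def P(t): return C+r*np.array([np.cos(np.radians(t)),np.sin(np.radians(t))])
t=12.0;acc=P(t)
for inc in [[.3,1,2,3.5,5.5]]+[[3,6,9,12,15]]*6+[[2.8,5.4,7.7,9.6,11],[1.2,2,2.4,2.5,2.5]]:
    rows=[]
    for d in inc:
        s=np.round((P(t-d)-acc)/25,2);rows.append(f"0 0 {-d/5:.2f} {s[0]:.2f} {s[1]:.2f} 0 0")
    acc=acc+s*25;t-=inc[-1];print(round(t,1),acc.round(1),"'"+"; ".join(rows)+"'")
E
python3 arc.py
```

```text
6.5 [732.5 -32.3] '0 0 -0.06 0.01 -0.03 0 0; 0 0 -0.20 0.02 -0.10 0 0; 0 0 -0.40 0.04 -0.20 0 0; 0 0 -0.70 0.06 -0.35 0 0; 0 0 -1.10 0.09 -0.55 0 0'
-8.5 [731.8 -70.5] '0 0 -0.60 0.03 -0.31 0 0; 0 0 -1.20 0.04 -0.62 0 0; 0 0 -1.80 0.03 -0.92 0 0; 0 0 -2.40 0.01 -1.23 0 0; 0 0 -3.00 -0.03 -1.53 0 0'
-23.5 [ 721.3 -107.5] '0 0 -0.60 -0.05 -0.31 0 0; 0 0 -1.20 -0.12 -0.61 0 0; 0 0 -1.80 -0.20 -0.90 0 0; 0 0 -2.40 -0.30 -1.19 0 0; 0 0 -3.00 -0.42 -1.48 0 0'
-38.5 [ 701.5 -140.3] '0 0 -0.60 -0.13 -0.27 0 0; 0 0 -1.20 -0.27 -0.54 0 0; 0 0 -1.80 -0.43 -0.81 0 0; 0 0 -2.40 -0.60 -1.06 0 0; 0 0 -3.00 -0.79 -1.31 0 0'
-53.5 [ 674.  -166.8] '0 0 -0.60 -0.19 -0.23 0 0; 0 0 -1.20 -0.40 -0.46 0 0; 0 0 -1.80 -0.62 -0.67 0 0; 0 0 -2.40 -0.85 -0.87 0 0; 0 0 -3.00 -1.10 -1.06 0 0'
-68.5 [ 640.8 -185.3] '0 0 -0.60 -0.25 -0.17 0 0; 0 0 -1.20 -0.51 -0.34 0 0; 0 0 -1.80 -0.78 -0.49 0 0; 0 0 -2.40 -1.05 -0.62 0 0; 0 0 -3.00 -1.33 -0.74 0 0'
-83.5 [ 603.5 -194.5] '0 0 -0.60 -0.29 -0.11 0 0; 0 0 -1.20 -0.59 -0.20 0 0; 0 0 -1.80 -0.88 -0.27 0 0; 0 0 -2.40 -1.18 -0.33 0 0; 0 0 -3.00 -1.49 -0.37 0 0'
-94.5 [ 575.5 -195. ] '0 0 -0.56 -0.28 -0.03 0 0; 0 0 -1.08 -0.55 -0.04 0 0; 0 0 -1.54 -0.78 -0.04 0 0; 0 0 -1.92 -0.98 -0.03 0 0; 0 0 -2.20 -1.12 -0.02 0 0'
-97.0 [ 569.  -194.3] '0 0 -0.24 -0.12 0.01 0 0; 0 0 -0.40 -0.21 0.02 0 0; 0 0 -0.48 -0.25 0.02 0 0; 0 0 -0.50 -0.26 0.03 0 0; 0 0 -0.50 -0.26 0.03 0 0'
```

```bash
python3 -m jog '0 0 -0.06 0.01 -0.03 0 0; 0 0 -0.20 0.02 -0.10 0 0; 0 0 -0.40 0.04 -0.20 0 0; 0 0 -0.70 0.06 -0.35 0 0; 0 0 -1.10 0.09 -0.55 0 0' && python3 -m jog '0 0 -0.60 0.03 -0.31 0 0; 0 0 -1.20 0.04 -0.62 0 0; 0 0 -1.80 0.03 -0.92 0 0; 0 0 -2.40 0.01 -1.23 0 0; 0 0 -3.00 -0.03 -1.53 0 0'
```

```text
time_s: 15.58
ee_pos: [732.2, -32.9, 43.0]
ee_rot: [-180.0, 0.0, 96.3]
force: [-3.0, 0.5, 5.2]
gripper_width: 7.1
time_s: 16.2
ee_pos: [731.0, -71.1, 43.0]
ee_rot: [-179.9, -0.0, 81.2]
force: [-4.7, 1.6, 5.1]
gripper_width: 7.5
```

Forces are small, so I carry on.

```bash
python3 -m jog '0 0 -0.60 -0.05 -0.31 0 0; 0 0 -1.20 -0.12 -0.61 0 0; 0 0 -1.80 -0.20 -0.90 0 0; 0 0 -2.40 -0.30 -1.19 0 0; 0 0 -3.00 -0.42 -1.48 0 0' && python3 -m jog '0 0 -0.60 -0.13 -0.27 0 0; 0 0 -1.20 -0.27 -0.54 0 0; 0 0 -1.80 -0.43 -0.81 0 0; 0 0 -2.40 -0.60 -1.06 0 0; 0 0 -3.00 -0.79 -1.31 0 0'
```

```text
time_s: 16.82
ee_pos: [720.0, -107.6, 42.9]
ee_rot: [-179.9, -0.0, 66.2]
force: [-4.3, 2.2, 6.2]
gripper_width: 7.3
time_s: 17.45
ee_pos: [700.1, -139.8, 42.9]
ee_rot: [-179.8, -0.0, 51.2]
force: [-4.5, 4.5, 7.3]
gripper_width: 7.5
```

```bash
python3 -m jog '0 0 -0.60 -0.19 -0.23 0 0; 0 0 -1.20 -0.40 -0.46 0 0; 0 0 -1.80 -0.62 -0.67 0 0; 0 0 -2.40 -0.85 -0.87 0 0; 0 0 -3.00 -1.10 -1.06 0 0'
```

```text
time_s: 18.08
ee_pos: [672.7, -165.9, 43.0]
ee_rot: [-179.8, 0.0, 36.2]
force: [-4.0, 4.1, 6.9]
gripper_width: 7.3
```

```bash
python3 -m jog '0 0 -0.60 -0.25 -0.17 0 0; 0 0 -1.20 -0.51 -0.34 0 0; 0 0 -1.80 -0.78 -0.49 0 0; 0 0 -2.40 -1.05 -0.62 0 0; 0 0 -3.00 -1.33 -0.74 0 0' && python3 -m jog '0 0 -0.60 -0.29 -0.11 0 0; 0 0 -1.20 -0.59 -0.20 0 0; 0 0 -1.80 -0.88 -0.27 0 0; 0 0 -2.40 -1.18 -0.33 0 0; 0 0 -3.00 -1.49 -0.37 0 0' && python3 -m jog '0 0 -0.56 -0.28 -0.03 0 0; 0 0 -1.08 -0.55 -0.04 0 0; 0 0 -1.54 -0.78 -0.04 0 0; 0 0 -1.92 -0.98 -0.03 0 0; 0 0 -2.20 -1.12 -0.02 0 0' && python3 -m jog '0 0 -0.24 -0.12 0.01 0 0; 0 0 -0.40 -0.21 0.02 0 0; 0 0 -0.48 -0.25 0.02 0 0; 0 0 -0.50 -0.26 0.03 0 0; 0 0 -0.50 -0.26 0.03 0 0'
python3 - <<'E'
from h import *
a=save("scene","a5",1);b=save("side","b5",1);grab_frame("wrist")
cv2.imwrite("pics/ab5.png",cv2.resize(np.hstack([a[110:300,130:330],b[100:290,130:330]])[...,::-1],None,fx=2,fy=2))
for q,z in(("square_pot",59),("coaster2",36),("planter",76),("bulb",126)):
    for c in("scene","side"):
        for r in spotter.trace(q,c)[:4]:
            v,u=np.nonzero(r["region"]); print(q,c,round(r["conf"],2),edges(r["region"]),atz(c,(u.mean(),v.mean()),z))
E
```

```text
time_s: 18.7
ee_pos: [639.6, -184.0, 42.9]
ee_rot: [-179.8, 0.0, 21.2]
force: [-3.9, 5.6, 7.0]
gripper_width: 7.6
time_s: 19.32
ee_pos: [602.8, -193.0, 42.9]
ee_rot: [-179.8, 0.0, 6.2]
force: [-2.3, 7.1, 6.1]
gripper_width: 7.4
time_s: 19.95
ee_pos: [575.2, -193.5, 42.9]
ee_rot: [-179.8, 0.0, -4.7]
force: [-0.5, 7.3, 6.3]
gripper_width: 7.4
time_s: 20.58
ee_pos: [569.0, -192.9, 42.9]
ee_rot: [-179.8, 0.0, -7.2]
force: [-0.5, 6.8, 6.3]
gripper_width: 7.5
square_pot scene 0.66 [263. 297. 205. 245.] [634.2  25.   59. ]
square_pot side 0.66 [191. 222. 193. 229.] [632.1  29.3  59. ]
square_pot side 0.2 [239. 285. 160. 214.] [515.8 -72.3  59. ]
coaster2 scene 0.95 [213. 249. 239. 272.] [ 629.7 -116.7   36. ]
coaster2 scene 0.38 [191. 305. 181. 287.] [630.4 -46.8  36. ]
coaster2 side 0.68 [202. 236. 173. 193.] [ 628.9 -113.    36. ]
coaster2 side 0.53 [239. 285. 159. 215.] [ 519.7 -105.2   36. ]
planter scene 0.8 [207. 251. 173. 224.] [500.1 -32.   76. ]
planter side 0.82 [239. 285. 159. 215.] [513.8 -50.2  76. ]
bulb scene 0.74 [343. 357. 147. 167.] [600.6 277.4 126. ]
bulb scene 0.73 [283. 294. 120. 137.] [418.1 206.4 126. ]
bulb scene 0.72 [313. 332. 157. 184.] [598.1 182.4 126. ]
bulb scene 0.52 [246. 264. 124. 151.] [399.3 104.  126. ]
bulb side 0.77 [219. 250. 272. 314.] [523.5 329.5 126. ]
bulb side 0.76 [334. 362. 247. 287.] [327.6 251.8 126. ]
bulb side 0.74 [214. 238. 330. 362.] [521.1 435.6 126. ]
bulb side 0.69 [334. 355. 306. 335.] [338.  370.9 126. ]
```

View pics/ab5.png

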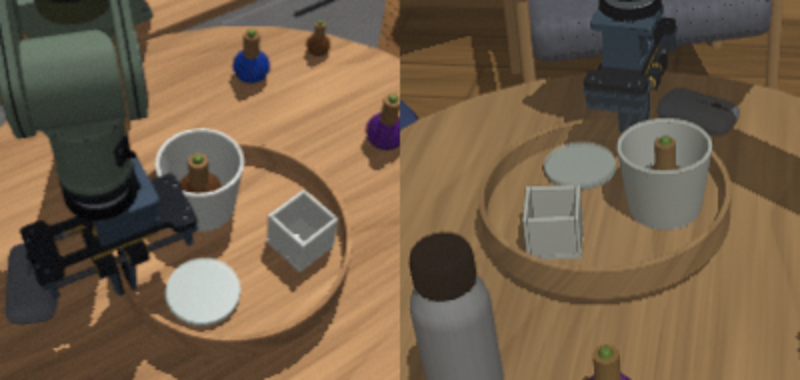

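The picture shows the planter at the front with the bulb upright in it, and pot and coasters in place. Now a precise yaw measurement from several fits.

```bash
python3 - <<'E'
from h import *
for _ in range(2):
  for c in("scene","side"): grab_frame(c)
  E={}
  def get(q,c,n):
    r=best(q,c,n); return (c,edges(r["region"])) if r is not None else None
  def go(name,M,obs,x0,use):
    obs=[o for o in obs if o]
    for s in [obs]+[[o] for o in obs]:
        x,f=fit(M,s,x0,use);d=x-np.array([587,-48.5]);print(name,[o[0] for o in s],x,np.hypot(*d).round(1),"ang",np.degrees(np.arctan2(d[1],d[0])).round(1),np.abs(f).max())
  go("planter(180)",PLANT,[get("planter","scene",(229,199)),get("planter","side",(262,187))],[515,-48],(0,1,2))
  go("coaster(-60.3)",rings([(30,45),(42,45)]),[get("coaster2","scene",(231,255)),get("coaster2","side",(219,183))],[630,-115],(0,1,2,3))
  S=np.array([[x,y,z] for x in(-31,31) for y in(-31,31) for z in(30,88)],float)
  go("square(56.3)",S,[get("square_pot","scene",(280,225)),get("square_pot","side",(206,211))],[634,27],(0,1,2))
  go("platter",PLAT,[get("platter","scene",(245,233)),get("platter","side",(233,205))],[587,-48],(0,1,3))
# wrist
save("wrist","w6",1.2)
E
```

```text
planter(180) ['scene', 'side'] [513.5 -47.7] 73.5 ang 179.4 1.3
planter(180) ['scene'] [516.6 -49.6] 70.4 ang -179.1 0.4
planter(180) ['side'] [512.6 -44.2] 74.5 ang 176.7 1.1
coaster(-60.3) ['scene', 'side'] [ 621.4 -103.8] 65.1 ang -58.1 21.5
coaster(-60.3) ['scene'] [ 628.8 -115.3] 78.8 ang -58.0 1.7
coaster(-60.3) ['side'] [612.  -72.1] 34.4 ang -43.3 16.5
square(56.3) ['scene', 'side'] [634.1  24.2] 86.6 ang 57.1 2.5
square(56.3) ['scene'] [639.2  19.6] 85.8 ang 52.5 1.1
square(56.3) ['side'] [631.4  32.8] 92.6 ang 61.4 2.1
platter ['scene'] [587.  -37.5] 11.0 ang 90.0 3.6
platter ['scene'] [587.  -37.5] 11.0 ang 90.0 3.6
planter(180) ['scene', 'side'] [513.2 -46.8] 73.8 ang 178.7 1.8
planter(180) ['scene'] [516.3 -49.4] 70.7 ang -179.3 1.3
planter(180) ['side'] [512.1 -40. ] 75.4 ang 173.5 1.2
coaster(-60.3) ['scene', 'side'] [ 628.6 -114.4] 77.9 ang -57.7 2.0
coaster(-60.3) ['scene'] [ 629.5 -114.3] 78.3 ang -57.1 1.7
coaster(-60.3) ['side'] [ 627.9 -114.9] 78.0 ang -58.4 2.1
square(56.3) ['scene', 'side'] [635.2  22.2] 85.6 ang 55.7 2.6
square(56.3) ['scene'] [641.8  17.8] 86.0 ang 50.4 1.2
square(56.3) ['side'] [632.1  29.1] 89.8 ang 59.8 2.0
platter ['scene', 'side'] [585.9 -41.2] 7.4 ang 98.6 5.0
platter ['scene'] [587.  -37.5] 11.0 ang 90.0 3.6
platter ['side'] [585.7 -51.2] 3.0 ang -115.7 0.0
```

View pics/w6.png

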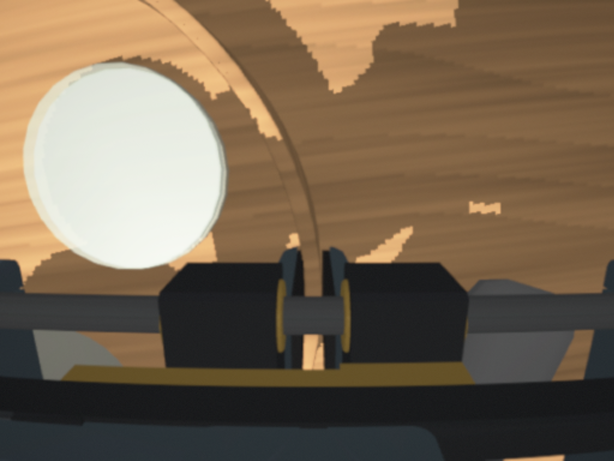

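The wrist view shows the lip pinched between the pads (about (260,240) in camera pixels) and the coaster disc centred near (108,138). I use that as an independent yaw check.

```bash
python3 - <<'E'
from h import *
k=1/1.2
co=np.array([(34,150),(128,64),(226,170),(130,268),(196,96),(60,235)])*k
x,f=circfit("wrist",co,42,45,[628,-115]);print(x,f)
ip=np.array(env.state()["ee_pos"][:2]);print(ip)
# axis from inner lip curve in this view
for c in([586,-48],[587,-49],[585.5,-47]):
    d=x-np.array(c);g=ip-np.array(c)
    print(c,np.hypot(*d).round(1),"yaw",(np.degrees(np.arctan2(d[1],d[0]))+60.26).round(2),"grip r",np.hypot(*g).round(1),np.degrees(np.arctan2(g[1],g[0])).round(2), "coaster-grip rel ang",(np.degrees(np.arctan2(d[1],d[0])-np.arctan2(g[1],g[0]))).round(2))
E
```

```text
[ 628.7 -120.6] [-2.1 -0.7 -1.9 -1.4 -0.7 -0.4]
[ 569.0341766  -192.87472369]
[586, -48] 84.2 yaw 0.72 grip r 145.9 -96.68 coaster-grip rel ang 37.14
[587, -49] 82.9 yaw 0.48 grip r 145.0 -97.12 coaster-grip rel ang 37.33
[585.5, -47] 85.3 yaw 0.67 grip r 146.8 -96.44 coaster-grip rel ang 36.85
```

All checks put the yaw at about +0.6°. I trim by half a degree, relax the radial pull and let it settle.

```bash
python3 -m jog '0 0 -0.05 -0.03 0.02 0.01 0; 0 0 -0.10 -0.05 0.05 0.02 0; 0 0 -0.10 -0.05 0.05 0.02 0; 0 0 -0.10 -0.05 0.05 0.02 0; 0 0 -0.10 -0.05 0.05 0.02 0' 25 && python3 -m jog '0 0 0 0 0 0 0; 0 0 0 0 0 0 0; 0 0 0 0 0 0 0; 0 0 0 0 0 0 0; 0 0 0 0 0 0 0'
python3 - <<'E'
from h import *
for c in("scene","side"): grab_frame(c)
print(np.round(env.state()["qvel"],2))
for q,n in(("planter",((229,199),(262,187))),("mouse",None),("bottle",((371,175),(159,273)))):
    for i,c in enumerate(("scene","side")):
        r=best(q,c,n[i] if n else None)
        if r: print(q,c,edges(r["region"]))
E
```

```text
time_s: 22.8
ee_pos: [567.5, -192.7, 43.0]
ee_rot: [-179.9, 0.0, -7.6]
force: [-1.8, 5.6, 2.1]
gripper_width: 7.1
time_s: 23.42
ee_pos: [567.5, -192.7, 43.0]
ee_rot: [-179.9, 0.0, -7.6]
force: [-1.2, 5.1, 2.8]
gripper_width: 7.1
[-0.01 -0.04 -0.01 -0.04 -0.14  0.06]
planter scene [208. 251. 174. 224.]
mouse scene [133. 158. 231. 271.]
mouse side [260. 298. 144. 166.]
bottle scene [348. 392. 135. 213.]
bottle side [135. 185. 216. 327.]
```

Everything is still, the rim is held, and the mouse and bottle boxes match the start within a few pixels. I hand the job in.

```bash
python3 -c "
from workcell import env
print(env.job_done())"
```

```text
the job is handed in; nothing more can be done
None
```

The amaryllis bulb stands upright in the round planter, the planter is straight at the front, and the gripper is still holding the tray's rim. I handed the job in at about 23 s.

- **Bulb:** I picked it up by the neck and lowered it until the wrist felt light contact, about 4–8 N, at the height expected for the inner floor. Then I let go. The camera view after the turn showed it upright.
- **Turning:** I pinched the lip between the round planter and the coasters and turned the tray about 109° clockwise. Forces stayed under about 10 N. I then trimmed it by a further 0.5°.
- **Final angle:** Before the trim, the averaged estimates put the tray about 0.5–0.7° off. Single-object fits disagreed by about ±2°, with a few single-camera outliers further off. I did not recompute the angle after the trim.
- **Last checks:** At the end the arm was still, the grip was 25 N with the fingers 7.1 mm apart, and a steady side force of about 5 N remained. The pot and coasters were where they belong on the tray. The mouse and bottle matched their starting positions within a few pixels.
- **Failed check:** In the last round the side camera did not find the planter, so only the scene camera confirmed it then.

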